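Set the drying-cabinet controller with its thumbwheel and start it

ROBOT

A 6-joint arm with a two-finger parallel gripper is mounted at the origin on a cart in front of the work surface, level with it; the furniture and walls round the work are solid. World frame = base frame: x ahead of the robot, y to its left, z up, the work surface at z = 0. Lengths are in m, angles in rad, forces in N, time in s.
With the tool pointing down it reaches from about 0.3 to 0.775 m from the base axis. Payload 14.6 kg.
Tool frame: the origin (TCP) lies at the very end of the fingers, on their centre line; the grasp point (between the pads) lies 19 mm behind it; z points along the fingers, y is the line along which they close (so a half turn about z gives the same grasp; the last joint's range is limited). The gripper opens to 94 mm and grips with 3 to 60 N. Pads are 16 mm wide; open, the fingers measure 119 mm over their backs; the gripper's body (75 mm by 177 mm) begins 78 mm behind the grasp point.
Start: joints at [-1.28, 0.3, 1.521, -0, 1.321, -0.067], TCP at [0.193, -0.515, 0.205] pointing down, gripper open.
Joint ranges: [-3.03, 3.03], [-0.79, 2.21], [0.23, 2.52], [-1.04, 4.18], [0, 3.07], [-2.55, 2.55]. Speed limits (rad/s): [2.22, 2.22, 2.57, 3.14, 3.14, 3.14].

INTERFACE

Orientations are given as [roll, pitch, yaw] about the fixed x, y, z axes, in that order (R = Rz(yaw) Ry(pitch) Rx(roll)).
In Python, from station import ctrl, cams gives the robot as it stands. The module is installed in compiled form; this text tells all that it offers.
- The arm moves only by the tool arm_command, never from a script. Its argument "plan" is a list that holds one entry, the list of rows, each a list of 7 numbers: the shift along the tool's x, y, z in mm, then the turn, a rotation vector about the tool's x, y, z in rad, then the closure, from -1 (fully open) to 1 (shut). A call has 1 to 12 rows; each row is the pose to reach, as a shift and turn from the pose commanded when the call began, along the tool's axes at that moment; what a row does not reach only later rows make up. A row lasts 1/10 s, in which the tool goes at most 50 mm and 8.59 degrees, less where a joint would pass 70% of its speed; a pose out of reach is approached as far as the arm can. A call with a gripper value outside its range is refused whole. The fingers move at their own pace and stop on an object; "squeeze" is the grip in N (left out, the last holds). Time passes only in rows, so rows that repeat a pose let the fingers close. It gives the time, the measured TCP pose, the force, the opening and the grip force at its end, in the units of the state.
- ctrl.get_obs(): the state, without advancing time (a new reading comes with each control period).
- cams.camera(name): name is "scene" or "top" or "wrist"; returns (picture, depth): 420x560x3 uint8, blue, green, red; 420x560 float32, m along the optical axis (not along the pixel's ray), 0 where there is no reading.
- cams.camera_info(name): a dict with "fx", "fy", "cx", "cy" (pixels), "dist_coeffs" ([k1, k2, p1, p2, k3] as OpenCV has them; the pictures are not rectified), "world_to_cam" (4x4, takes a point from world to camera coordinates). Camera axes: x right, y down, z forward; pixel columns grow to the right and rows downward; lengths in m; the calibration is good to about 2 mm. A picture is of the moment at which its call begins: read the wrist's pose just before it. camera_info takes no time and is no camera call; for the wrist camera it gives the pose at the moment of the call.
- ctrl.hand_in(): hands the job in; it is judged then, once.
The state is a dict: "time_s": time; "qpos": joint angles; "joint_vel": joint speeds; "tau": joint torques, N m; "ee_pos": TCP position; "eef_rot": TCP orientation; "force": force on the tool from outside, world axes, zero at the start; "moment": the same for the moment, N m; "grip_width": finger opening in m; "grip_force": force on a finger pad.
Only numpy, scipy, OpenCV 4.12 (cv2) and the standard library are available. Lean on these libraries where they do the work, as an engineer would, in place of code of your own. Each camera call takes 0.05 s, during which the arm holds its last target. There are 200 camera calls.

TASK

Set the grey drying-cabinet controller for towels: with the closed fingertips, gently roll the black thumbwheel that peeps out of the slot in its top, stroke by stroke, until the white needle of the scale stands in line with the tallest of the four steel tabs. Only then press the start button fully and let go, leaving the needle at the tall tab. Never press the wheel with more than 12 N or any part of the box with more than 25 N, and leave the clothes peg lying on it and the other things where they are.

Things in the scene. Friction and masses are not known exactly. Their poses are not given: they have to be found in the camera images.
- unit: Grey metal control box, 130 (x) x 190 (y) x 60 mm high, fixed to the worktop at a varying place and yaw. Origin: centre of its underside; z up; its x points away from the robot (to the back, where the scale is), its y to the left along the scale. The flat top panel is at z = 60 mm in this frame. No part of it may be loaded with more than 25 N, the wheel with no more than 12 N.
- slot_mid (a point): Middle of the wheel slot (12 x 56 mm along y) at panel level: unit frame x -20, y +40, z 60 mm; axes as the unit's. The black thumbwheel (radius 28, 9 mm wide, axle along x) has its highest point above this point, 5 to 13 mm above the panel: the height differs each time, is not measured, must be felt. Its axle is sprung: it sinks 1 mm per 6 N, to a stop at 3 mm; over 12 N harms it.
- wheel (a joint): Angle of the thumbwheel, rad, -3.6 to 3.6; grows when its top is dragged to the unit's +y, and the needle then goes to +y, 10 mm per rad (1 mm per 2.8 mm of rim travel without slip). It needs about 2.5 N along the rim to turn, stays where left. A fingertip drives it only while pressing (some 5 to 9 N) on its top; lift to go back for the next stroke.
- needle (a joint): Place of the white needle (2.2 mm wide) along the scale slot, m: 0 in the scale's middle (unit frame x 36, y 0 mm), growing to the unit's +y; this is the needle's y in the unit frame. Range -0.038 to 0.038; starts within 5 mm of the middle. Geared to the wheel; it rides on the wheel's carriage and so bobs with it, its top near panel level.
- tall_tab: The one taller steel tab, 26 mm high, 9 mm (x) x 4 mm (y), fixed on the low rail just behind the scale slot (unit frame x 49 mm); the goal mark. Origin: centre of its underside, on the rail (z 63 mm); axes as the unit's. It stands at unit y -28, -19, +19 or +28 mm; the three like tabs only 8 mm high have the other places. The needle is set when its value equals the tab's y in the unit frame.
- start_top (a point): Middle of the top of the round black start button (diameter 26 mm) in its grey housing on the panel (unit frame x -20, y -50 mm). It is pressed straight down, travel 8 mm on a spring, 6 N when fully down.
- start (a joint): Travel of the start button in m: 0 released, 0.008 fully down; it springs back.
- peg: Wooden clothes peg, 15 x 72 x 12 mm, lying loose on the panel along its right-hand edge (unit frame about x +5, y -83 mm), its length along the unit's x. Origin: centre of its underside. To be left alone.
- spool: Thread spool with blue thread, 28 x 41 x 42 mm, standing loose on the worktop to the right of the box. Origin: centre of its underside. To be left alone.
- scoop: Light blue measuring scoop, 57 x 130 x 34 mm, loose on the worktop to the left of the box. Origin: centre of its underside. To be left alone.

How it is judged:
On the way, in this order (a step that is already met when the one before it is completed fails the run):
1. the needle stands at the tall tab, start not pressed (((y of tall_tab in the frame of unit between -0.032 and -0.024 m and value of joint needle between -0.0305 and -0.0255 m) or (y of tall_tab in the frame of unit between -0.023 and -0.015 m and value of joint needle between -0.0215 and -0.0165 m) or (y of tall_tab in the frame of unit between 0.015 and 0.023 m and value of joint needle between 0.0165 and 0.0215 m) or (y of tall_tab in the frame of unit between 0.024 and 0.032 m and value of joint needle between 0.0255 and 0.0305 m)) and value of joint start below 0.0015 m), for 0.3 s.
2. the start button is pressed down with the needle at the tall tab (((y of tall_tab in the frame of unit between -0.032 and -0.024 m and value of joint needle between -0.0305 and -0.0255 m) or (y of tall_tab in the frame of unit between -0.023 and -0.015 m and value of joint needle between -0.0215 and -0.0165 m) or (y of tall_tab in the frame of unit between 0.015 and 0.023 m and value of joint needle between 0.0165 and 0.0215 m) or (y of tall_tab in the frame of unit between 0.024 and 0.032 m and value of joint needle between 0.0255 and 0.0305 m)) and value of joint start above 0.005 m), for 0.05 s.
At the end, for the whole second after the job is handed in: The needle is within 2.5 mm of the tall tab along the scale, the start button has been pressed (more than 5 of its 8 mm) after that and has sprung back (under 1.5 mm) (all of step 1); the robot touches nothing.
It fails at once if start is pressed while the needle is not at the tall tab (value of joint start above 0.003 m and not ((y of tall_tab in the frame of unit between -0.032 and -0.024 m and value of joint needle between -0.0305 and -0.0255 m) or (y of tall_tab in the frame of unit between -0.023 and -0.015 m and value of joint needle between -0.0215 and -0.0165 m) or (y of tall_tab in the frame of unit between 0.015 and 0.023 m and value of joint needle between 0.0165 and 0.0215 m) or (y of tall_tab in the frame of unit between 0.024 and 0.032 m and value of joint needle between 0.0255 and 0.0305 m))).
It fails at once if the wheel is pressed with more than 12 N (contact force between the fingers and wheel above 12 N).
It fails at once if the robot loads any part of the control box with more than 25 N (contact force between any of the fingers, the arm and unit above 25 N).
It fails at once if a bystander (peg, spool or scoop) is moved more than 20 mm (distance of any of peg, spool, scoop from where it was at the start of the episode above 0.02 m).
It also fails if it takes over 61 s, if anything falls off the work surface, if the arm or the gripper's body presses on something with over 40 N, if the wrist force passes 120 N, or if a joint passes its speed limit or range.

## Working session

There is one attempt and no reset: what is moved stays moved. The work goes in short steps, Python scripts to look and compute and a tool call to move; the robot and the scene stay as the last step left them, time stands still between calls to the robot, and variables do not carry over. Pictures are saved under pics/ and viewed, at most 10 in all, crops included, and the job is handed in when it is done.

Besides the shell and the picture viewer there is one more tool, called after "Emit:" in YAML: its name, and indented under it one key for each argument. arm_command: Moves the arm, as the interface text tells. Its arguments: {"type":"object","properties":{"plan":{"type":"array"},"squeeze":{"type":"number"}},"required":["plan"]}

```bash
mkdir -p pics; python3 - <<'E'
from station import ctrl,cams
import cv2,numpy as np
o=ctrl.get_obs();print({k:np.round(v,3) for k,v in o.items()})
for n in("top","scene"):
    im,d=cams.camera(n);cv2.imwrite(f"pics/{n}0.png",im);np.save(f"pics/{n}0.npy",d)
    i=cams.camera_info(n);print(n,i["fx"],i["fy"],i["cx"],i["cy"],i["dist_coeffs"],np.round(i["world_to_cam"],3).tolist())
E
```

```text
{'time_s': np.float64(0.0), 'qpos': array([-1.28 ,  0.3  ,  1.522, -0.   ,  1.321, -0.067]), 'joint_vel': array([ 0.   ,  0.001,  0.001,  0.002, -0.   , -0.001]), 'tau': array([-4.0000e-03, -5.3182e+01, -3.5274e+01,  7.1000e-02,  2.5000e-02,
       -0.0000e+00]), 'ee_pos': array([ 0.193, -0.515,  0.205]), 'eef_rot': array([-3.14 , -0.   ,  0.358]), 'force': array([-0.852,  0.308,  0.396]), 'moment': array([ 0.022,  0.018, -0.015]), 'grip_force': np.float64(0.0), 'grip_width': np.float64(0.094)}
top 492.0172869325966 492.0172869325966 277.13584321409803 213.43207084287147 [-0.17508694  0.          0.          0.          0.        ] [[0.002, -1.0, -0.027, 0.083], [-0.99, 0.002, -0.138, 0.536], [0.138, 0.027, -0.99, 1.162], [0.0, 0.0, 0.0, 1.0]]
scene 410.77094114874313 410.77094114874313 284.3384629462248 208.3560631985381 [-0.02176843  0.          0.          0.          0.        ] [[-0.084, -0.996, -0.006, 0.105], [-0.851, 0.074, -0.52, 0.528], [0.518, -0.039, -0.854, 0.63], [0.0, 0.0, 0.0, 1.0]]
```

View pics/top0.png

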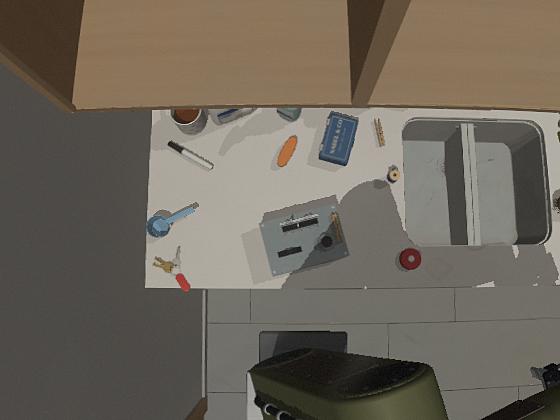

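View pics/scene0.png

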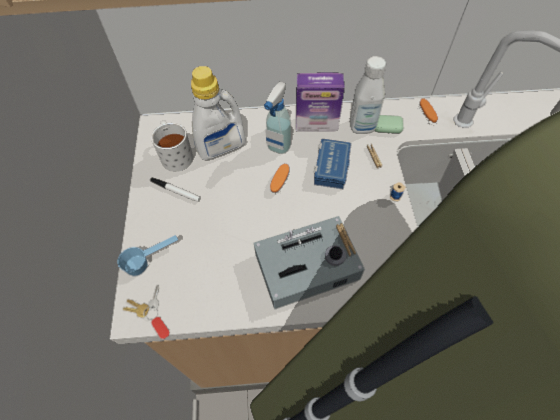

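The top view shows the box at about px (303,238), with its slot at (289,251), the button at (326,241) and the scale at (298,223). The scene view shows it at (308,262), scale at (300,238). I'll fit the panel plane next.

```bash
cat > h.py <<'E'
import cv2,numpy as np
from station import ctrl,cams
def rays(i,uv):
    K=np.array([[i["fx"],0,i["cx"]],[0,i["fy"],i["cy"]],[0,0,1]])
    return cv2.undistortPoints(np.float64(uv).reshape(-1,1,2),K,np.array(i["dist_coeffs"])).reshape(-1,2)
def world(i,uv,d):
    n=rays(i,uv);c=np.c_[n,np.ones(len(n))]*np.asarray(d)[:,None];T=np.array(i["world_to_cam"])
    return (c-T[:3,3])@T[:3,:3]
def onplane(i,uv,z):
    a=world(i,uv,np.full(len(np.reshape(uv,(-1,2))),1.));T=np.array(i["world_to_cam"]);o=-T[:3,:3].T@T[:3,3]
    return o+(a-o)*((z-o[2])/(a[:,2]-o[2]))[:,None]
def proj(i,P):
    K=np.array([[i["fx"],0,i["cx"]],[0,i["fy"],i["cy"]],[0,0,1]]);T=np.array(i["world_to_cam"])
    return cv2.projectPoints(np.float64(P).reshape(-1,1,3),cv2.Rodrigues(T[:3,:3])[0],T[:3,3],K,np.array(i["dist_coeffs"]))[0].reshape(-1,2)
def cloud(i,d):
    v,u=np.nonzero(d>0);return world(i,np.c_[u,v],d[v,u]),np.c_[u,v]
E
python3 - <<'E'
from h import *
for n in("top","scene"):
    i=cams.camera_info(n);d=np.load(f"pics/{n}0.npy");P,uv=cloud(i,d)
    m=(P[:,0]>.25)&(P[:,0]<.62)&(P[:,1]>-.15)&(P[:,1]<.2)&(P[:,2]>.045)&(P[:,2]<.11)
    Q=P[m];k=(Q[:,2]>.052)&(Q[:,2]<.068)
    r=cv2.minAreaRect(np.float32(Q[k][:,:2]*1000));print(n,r,np.median(Q[k][:,2]),k.sum())
    hi=Q[Q[:,2]>.078];print(np.round(hi[:12],3).tolist(),len(hi))
im=cv2.imread("pics/scene0.png")[205:315,240:375];cv2.imwrite("pics/sc.png",cv2.resize(im,None,fx=5.4,fy=5.4,interpolation=cv2.INTER_CUBIC))
E
```

```text
top ((472.0744323730469, 19.106468200683594), (131.024658203125, 188.28211975097656), 14.67868709564209) 0.058241762107888284 3711
[[0.518, 0.049, 0.091], [0.517, 0.051, 0.086], [0.516, 0.049, 0.087], [0.515, 0.051, 0.08], [0.514, 0.049, 0.087], [0.512, 0.049, 0.089], [0.512, 0.046, 0.085], [0.51, 0.049, 0.083], [0.477, -0.033, 0.08], [0.477, -0.035, 0.081], [0.477, -0.037, 0.082], [0.475, -0.028, 0.08]] 90
scene ((473.382568359375, 18.033409118652344), (132.02259826660156, 190.89944458007812), 14.579760551452637) 0.06080520264750614 4944
[[0.518, 0.05, 0.091], [0.518, 0.048, 0.09], [0.516, 0.05, 0.091], [0.516, 0.048, 0.09], [0.515, 0.05, 0.089], [0.514, 0.048, 0.09], [0.514, 0.05, 0.087], [0.512, 0.049, 0.089], [0.512, 0.046, 0.088], [0.514, 0.05, 0.081], [0.511, 0.049, 0.086], [0.513, 0.046, 0.083]] 148
```

View pics/sc.png

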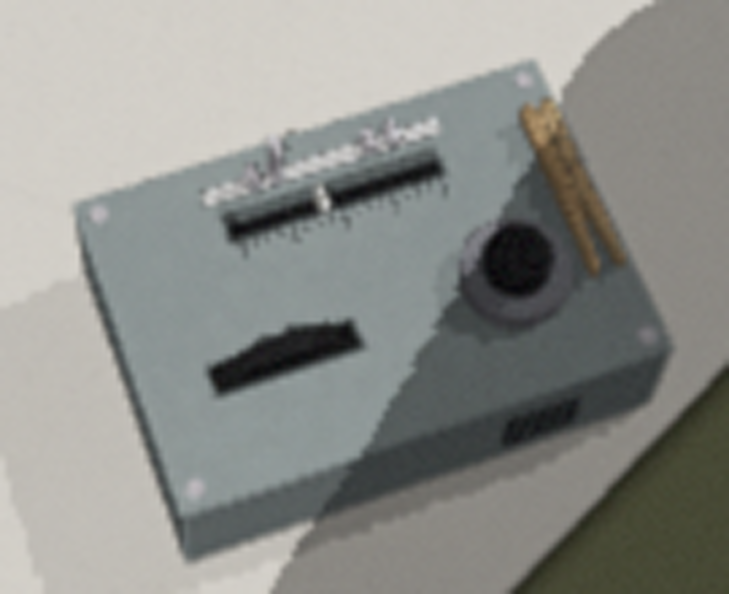

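Box centre is about (0.4727, 0.0186) with yaw 0.255. The tall tab comes out at unit (48, 19.5), which means the +19 place. The needle shows at crop (322,200), near the middle. I'll close the fingers and move above the slot.

Emit:
arm_command:
  plan:
    - [[35, -35, 0, 0, 0, 0.1, 1], [70, -70, 0, 0, 0, 0.1, 1], [105, -107, 0, 0, 0, 0.1, 1], [140, -143, 0, 0, 0, 0.1, 1], [175, -180, 0, 0, 0, 0.1, 1], [210, -215, 0, 0, 0, 0.1, 1], [245, -251, 0, 0, 0, 0.1, 1], [280, -287, 0, 0, 0, 0.1, 1], [315, -323, 0, 0, 0, 0.1, 1], [350, -359, 0, 0, 0, 0.1, 1], [390, -400, 0, 0, 0, 0.1, 1], [433, -444, 0, 0, 0, 0.103, 1]]
  squeeze: 20

```text
time_s: 1.3
ee_pos: [0.4344, 0.0352, 0.2055]
eef_rot: [3.141, -0.0, 0.255]
force: [0.4, -0.3, -0.4]
grip_width: 0.002
grip_force: 0.0
```

Emit:
arm_command:
  plan:
    - [[0, 0, 0, 0, 0, 0, 1], [0, 0, 0, 0, 0, 0, 1], [0, 0, 0, 0, 0, 0, 1], [0, 0, 0, 0, 0, 0, 1], [0, 0, 0, 0, 0, 0, 1]]

```text
time_s: 1.8
ee_pos: [0.434, 0.032, 0.2056]
eef_rot: [3.142, -0.0, 0.253]
force: [0.0, -0.0, 0.5]
grip_width: 0.0005
grip_force: 0.0
```

```bash
python3 - <<'E'
from h import *
o=ctrl.get_obs();print({k:np.round(o[k],4).tolist() for k in("time_s","ee_pos","eef_rot","force","grip_width")})
i=cams.camera_info("wrist");im,d=cams.camera("wrist");cv2.imwrite("pics/w0.png",im);np.save("pics/w0.npy",d)
P,uv=cloud(i,d)
m=(P[:,0]>.25)&(P[:,0]<.62)&(P[:,1]>-.15)&(P[:,1]<.2)&(P[:,2]>.052)&(P[:,2]<.068);Q=P[m]
print(cv2.minAreaRect(np.float32(Q[:,:2]*1000)),np.median(Q[:,2]),len(Q))
s=cams.camera_info("scene");p=onplane(s,[[240+322/5.4,205+200/5.4]],.06)[0]
c=np.array([.4727,.0186]);y=.255;R=np.array([[np.cos(y),-np.sin(y)],[np.sin(y),np.cos(y)]])
print("needle",(p[:2]-c)@R)
# feature heights in unit frame near slot & tab
U=(P[:,:2]-c)@R
k=(abs(U[:,0]-.049)<.012)&(abs(U[:,1])<.045)&(P[:,2]>.078);print("tab",U[k].mean(0),k.sum())
k=(abs(U[:,0]+.02)<.008)&(abs(U[:,1]-.04)<.03)&(P[:,2]>.06);print("wheel z",np.percentile(P[k,2],[50,90,99]) if k.sum() else None,U[k].mean(0))
E
```

```text
{'time_s': 1.8, 'ee_pos': [0.434, 0.032, 0.2056], 'eef_rot': [3.1415, -0.0002, 0.2529], 'force': [0.0453, -0.0137, 0.5491], 'grip_width': 0.0005}
((473.8998107910156, 18.578941345214844), (130.3487548828125, 190.9842529296875), 14.739742279052734) 0.060356984717993375 19117
needle [0.03452189 0.00405947]
tab [0.04968466 0.01879823] 29
wheel z [0.32710275 0.33178993 0.33507416] [-0.0182858   0.03108269]
```

View pics/w0.png

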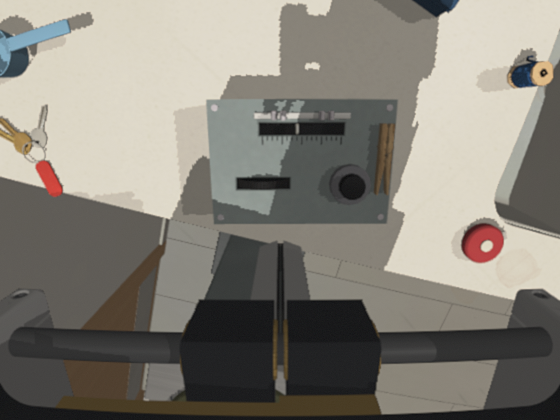

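Wrist view: box upright in the picture, needle at about (297,129), scale slot from 259 to 345, wheel slot at (263,183), button at (350,186). The fingers end near (281,243). I'll measure the needle and the fingertip thickness.

```bash
cat >> h.py <<'E'
C=np.array([.4733,.0186]);Y=.2565;R=np.array([[np.cos(Y),-np.sin(Y)],[np.sin(Y),np.cos(Y)]])
def unit(P): return np.c_[(P[:,:2]-C)@R,P[:,2]]
def w(u): return np.r_[C+R@np.array(u[:2]),u[2]]
E
python3 - <<'E'
from h import *
i=cams.camera_info("wrist");d=np.load("pics/w0.npy");im=cv2.imread("pics/w0.png")
o=ctrl.get_obs();print("tcp px",proj(i,[o["ee_pos"]]))
for r in(242,246,255,270,290): print(r,np.round(d[r,268:296:2],3).tolist())
g=im.astype(int).min(2)
for r in(126,129,132): print(r,g[r,252:352].tolist())
a=onplane(i,[[297,129],[259,129],[345,129],[263.5,183],[236.5,183],[290.5,183],[350,186]],.06);print(np.round(unit(a)*1000,1))
print(w([-.02,.04,.06]),w([-.02,-.05,.06]))
P,uv=cloud(i,d);U=unit(P)
k=(abs(U[:,0]+.02)<.006)&(abs(U[:,1]-.04)<.026)&(P[:,2]>.03)&(P[:,2]<.09)
for yy in range(14,68,4):
    q=k&(abs(U[:,1]*1000-yy)<2);print(yy,np.round(np.percentile(P[q,2],[50,95])*1000,1) if q.sum() else None,end=" ")
k=(np.hypot(U[:,0]+.02,U[:,1]+.05)<.008)&(P[:,2]<.12);print("btn z",np.median(P[k,2]))
E
```

```text
tcp px [[278.32864362 254.58193393]]
242 [0.414000004529953, 0.414000004529953, 0.19099999964237213, 0.1899999976158142, 0.1889999955892563, 0.41499999165534973, 0.41499999165534973, 0.41600000858306885, 0.1899999976158142, 0.1899999976158142, 0.1889999955892563, 0.19099999964237213, 0.414000004529953, 0.41499999165534973]
246 [0.18299999833106995, 0.18400000035762787, 0.18400000035762787, 0.18299999833106995, 0.18400000035762787, 0.1889999955892563, 0.18799999356269836, 0.18700000643730164, 0.18299999833106995, 0.1850000023841858, 0.18400000035762787, 0.1850000023841858, 0.18400000035762787, 0.18299999833106995]
255 [0.1720000058412552, 0.17299999296665192, 0.1720000058412552, 0.1720000058412552, 0.17100000381469727, 0.17599999904632568, 0.17499999701976776, 0.17599999904632568, 0.1720000058412552, 0.1720000058412552, 0.17299999296665192, 0.17299999296665192, 0.1720000058412552, 0.17299999296665192]
270 [0.1550000011920929, 0.1550000011920929, 0.1550000011920929, 0.15600000321865082, 0.15399999916553497, 0.15800000727176666, 0.1599999964237213, 0.1589999943971634, 0.1560000032186508
[... 1401 characters left out ...]
, 26, 25, 28, 61, 103, 119, 93, 48, 25, 26, 27, 26, 24, 28, 27, 24, 26, 25, 25, 26, 27, 27, 27, 26, 27, 28, 28, 26, 27, 23, 23, 24, 22, 23, 22, 21, 21, 21, 22, 23, 21, 21, 25, 24, 18, 23, 24, 18, 22, 17, 20, 28, 56, 74, 84, 84, 83, 83, 82, 82]
[[ 36.2   4.7  60. ]
 [ 36.3  43.   60. ]
 [ 36.3 -43.8  60. ]
 [-19.2  39.3  60. ]
 [-19.1  67.8  60. ]
 [-19.2  10.9  60. ]
 [-22.5 -52.2  60. ]]
[0.44380646 0.05221742 0.06      ] [ 0.46663915 -0.03483812  0.06      ]
14 [57.8 59.1] 18 [60.7 64.3] 22 [65.9 67.3] 26 [67.5 69.6] 30 [69.7 71.6] 34 [70.9 72.7] 38 [71.4 73.1] 42 [71.2 73. ] 46 [70.9 72.5] 50 [69.3 71.7] 54 [67.2 69.6] 58 [64.9 66.6] 62 [60.1 63.4] 66 [56.2 59.3] btn z 0.08435930464909341
```

Needle is about +4.7 mm, so it needs about +14 mm, or 40 mm of rim travel. The wheel top is near z 71.5 mm and the button top near 84 mm. I'll turn the tool 90° so the 16 mm pad width lies along the stroke, then hover at the stroke start.

Emit:
arm_command:
  plan:
    - [[2, -1, 20, 0, 0, -0.143, 1], [4, -3, 40, 0, 0, -0.286, 1], [6, -5, 60, 0, 0, -0.429, 1], [8, -7, 80, 0, 0, -0.572, 1], [10, -9, 90, 0, 0, -0.715, 1], [12, -10, 100, 0, 0, -0.858, 1], [14.5, -11, 105, 0, 0, -1.001, 1], [14.5, -11, 105, 0, 0, -1.144, 1], [14.5, -11, 105, 0, 0, -1.287, 1], [14.5, -11, 105, 0, 0, -1.43, 1], [14.5, -11, 105, 0, 0, -1.574, 1], [14.5, -11, 105, 0, 0, -1.574, 1]]

```text
time_s: 3.05
ee_pos: [0.4454, 0.0468, 0.1005]
eef_rot: [3.141, 0.0, 1.83]
force: [0.3, -0.3, 0.0]
grip_width: 0.0004
grip_force: 0.0
```

```bash
cat >> h.py <<'E'
def st():
    o=ctrl.get_obs();u=unit(o["ee_pos"][None])[0]*1000
    print("t",round(o["time_s"],2),"unit mm",np.round(u,2),"rot",np.round(o["eef_rot"],4),"f",np.round(o["force"],2),"w",round(o["grip_width"],4))
E
python3 -c "
from h import *
st()
im,d=cams.camera('wrist');cv2.imwrite('pics/w1.png',im);st()"
```

```text
t 3.05 unit mm [-19.82  34.37 100.54] rot [3.1414 0.     1.8304] f [ 0.28 -0.28  0.01] w 0.0004
t 3.1 unit mm [-19.8   34.45 100.52] rot [3.1414 0.     1.825 ] f [ 0.2   0.22 -0.73] w 0.0004
```

View pics/w1.png

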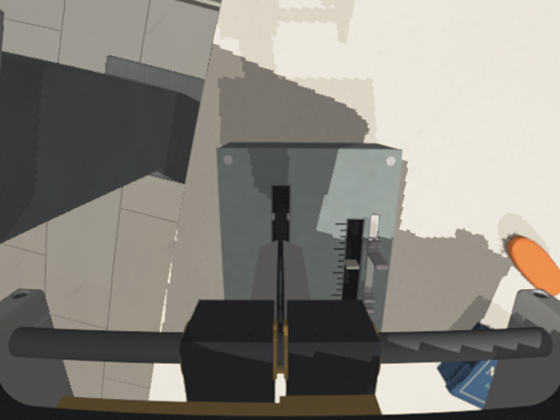

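The tip is over the slot at (281,240). Needle at (353,264) and tall tab at about (375,258) are both visible from here. I'll descend to feel the wheel.

Emit:
arm_command:
  plan:
    - [[0, 0, 10, 0, 0, 0, 1], [0, 0, 20, 0, 0, 0, 1], [0, 0, 25, 0, 0, 0, 1], [0, 0, 26.5, 0, 0, 0, 1], [0, 0, 27.5, 0, 0, 0, 1], [0, 0, 28, 0, 0, 0, 1], [0, 0, 28, 0, 0, 0, 1], [0, 0, 28, 0, 0, 0, 1]]

```text
time_s: 3.9
ee_pos: [0.4455, 0.0473, 0.0727]
eef_rot: [3.141, 0.0, 1.829]
force: [0.4, 1.0, -0.4]
grip_width: 0.0003
grip_force: 0.0
```

```bash
python3 -c "
from h import *
st()"
```

```text
t 3.9 unit mm [-19.6   34.77  72.66] rot [3.1412e+00 1.0000e-04 1.8287e+00] f [ 0.36  1.05 -0.37] w 0.0003
```

Emit:
arm_command:
  plan:
    - [[0, 0, 0.5, 0, 0, 0, 1], [0, 0, 1, 0, 0, 0, 1], [0, 0, 1, 0, 0, 0, 1]]

```text
time_s: 4.2
ee_pos: [0.4455, 0.0473, 0.0715]
eef_rot: [3.141, 0.0, 1.829]
force: [-0.2, 0.2, 1.7]
grip_width: 0.0008
grip_force: 0.8
```

Emit:
arm_command:
  plan:
    - [[0, 0, 0.3, 0, 0, 0, 1], [0, 0, 0.5, 0, 0, 0, 1], [0, 0, 0.5, 0, 0, 0, 1]]

```text
time_s: 4.5
ee_pos: [0.4455, 0.0473, 0.0711]
eef_rot: [3.141, 0.0, 1.829]
force: [0.1, -0.4, 4.0]
grip_width: 0.0004
grip_force: 1.9
```

Emit:
arm_command:
  plan:
    - [[0, 0, 0.3, 0, 0, 0, 1], [0, 0, 0.45, 0, 0, 0, 1], [0.5, 0, 0.45, 0, 0, 0, 1], [1, 0, 0.45, 0, 0, 0, 1], [1.5, 0, 0.45, 0, 0, 0, 1], [2, 0, 0.45, 0, 0, 0, 1]]

```text
time_s: 5.1
ee_pos: [0.4451, 0.0489, 0.0707]
eef_rot: [3.141, 0.001, 1.829]
force: [0.4, -2.8, 6.7]
grip_width: 0.0006
grip_force: 2.9
```

Emit:
arm_command:
  plan:
    - [[1, 0, 0, 0, 0, 0, 1], [2, 0, 0, 0, 0, 0, 1], [3, 0, 0, 0, 0, 0, 1], [4, 0, 0, 0, 0, 0, 1], [5, 0, 0, 0, 0, 0, 1], [6, 0, 0, 0, 0, 0, 1], [7, 0, 0, 0, 0, 0, 1], [8, 0, 0, 0, 0, 0, 1], [9, 0, 0, 0, 0, 0, 1]]

```text
time_s: 6.0
ee_pos: [0.4428, 0.0577, 0.0707]
eef_rot: [3.141, 0.001, 1.829]
force: [-0.3, -2.7, 5.1]
grip_width: 0.0005
grip_force: 2.9
```

```bash
cat >> h.py <<'E'
def needle(name):
    i=cams.camera_info("wrist");im,d=cams.camera("wrist");cv2.imwrite(f"pics/{name}.png",im)
    # sample along the scale line x=36, z=60 in the unit frame and find the bright needle
    ys=np.arange(-.042,.042,.0002);g=im.min(2).astype(np.float32);s=[]
    for x in(.0345,.036,.0375):
        p=proj(i,[w([x,y,.06]) for y in ys]).astype(np.float32);s.append(cv2.remap(g,p[:,:1],p[:,1:],cv2.INTER_LINEAR).ravel())
    s=np.mean(s,0)
    b=s>70
    n,l=cv2.connectedComponents(b.astype(np.uint8)[:,None])
    print("bright runs mm:",[(round(ys[l.ravel()==k].min()*1e3,1),round(ys[l.ravel()==k].max()*1e3,1),int(s[l.ravel()==k].max())) for k in range(1,n)])
    st()
E
python3 -c "
from h import *
needle('w2')"
```

```text
bright runs mm: [(np.float64(6.8), np.float64(15.6), 130)]
t 6.05 unit mm [-19.57  45.62  70.72] rot [3.1411e+00 6.0000e-04 1.8289e+00] f [-0.41 -2.58  5.74] w 0.0005
```

Emit:
arm_command:
  plan:
    - [[0, 0, -5, 0, 0, 0, 1], [-6, 0, -6, 0, 0, 0, 1], [-13, 0, -6, 0, 0, 0, 1], [-13, 0, -4, 0, 0, 0, 1], [-13, 0, -2, 0, 0, 0, 1], [-13, 0, -1, 0, 0, 0, 1], [-13, 0, -0.4, 0, 0, 0, 1], [-13, 0, 0, 0, 0, 0, 1], [-13, 0, 0, 0, 0, 0, 1]]

```text
time_s: 6.95
ee_pos: [0.446, 0.0453, 0.0707]
eef_rot: [3.142, 0.0, 1.829]
force: [-1.8, -2.6, 4.7]
grip_width: 0.0009
grip_force: 2.8
```

Emit:
arm_command:
  plan:
    - [[1, 0, 0, 0, 0, 0, 1], [2, 0, 0, 0, 0, 0, 1], [3, 0, 0, 0, 0, 0, 1], [4, 0, 0, 0, 0, 0, 1], [5, 0, 0, 0, 0, 0, 1], [6, 0, 0, 0, 0, 0, 1], [7, 0, 0, 0, 0, 0, 1], [8, 0, 0, 0, 0, 0, 1], [9, 0, 0, 0, 0, 0, 1], [10.5, 0, 0, 0, 0, 0, 1], [12, 0, 0, 0, 0, 0, 1], [13, 0, 0, 0, 0, 0, 1]]

```text
time_s: 8.15
ee_pos: [0.4426, 0.0578, 0.0707]
eef_rot: [3.141, 0.0, 1.829]
force: [-1.4, -2.3, 5.2]
grip_width: 0.0004
grip_force: 2.8
```

```bash
python3 -c "
from h import *
needle('w3')
im=cv2.imread('pics/w3.png')[180:330,250:450];cv2.imwrite('pics/w3c.png',cv2.resize(im,None,fx=4,fy=4,interpolation=cv2.INTER_CUBIC))
i=cams.camera_info('wrist');print([(np.round(proj(i,[w([x,y/1000,z])])[0],1).tolist(),x,y,z) for x,y,z in [(.036,10,.06),(.036,15,.06),(.036,19,.06),(.049,19,.063),(.049,19,.089)]])"
```

```text
bright runs mm: [(np.float64(11.6), np.float64(20.0), 128)]
t 8.2 unit mm [-19.7   45.84  70.75] rot [3.1414e+00 4.0000e-04 1.8291e+00] f [-1.99 -3.66  6.03] w 0.0003
[([360.0, 293.7], 0.036, 10, 0.06), ([360.6, 287.4], 0.036, 15, 0.06), ([361.1, 282.2], 0.036, 19, 0.06), ([381.1, 284.3], 0.049, 19, 0.063), ([394.3, 306.3], 0.049, 19, 0.089)]
```

View pics/w3c.png

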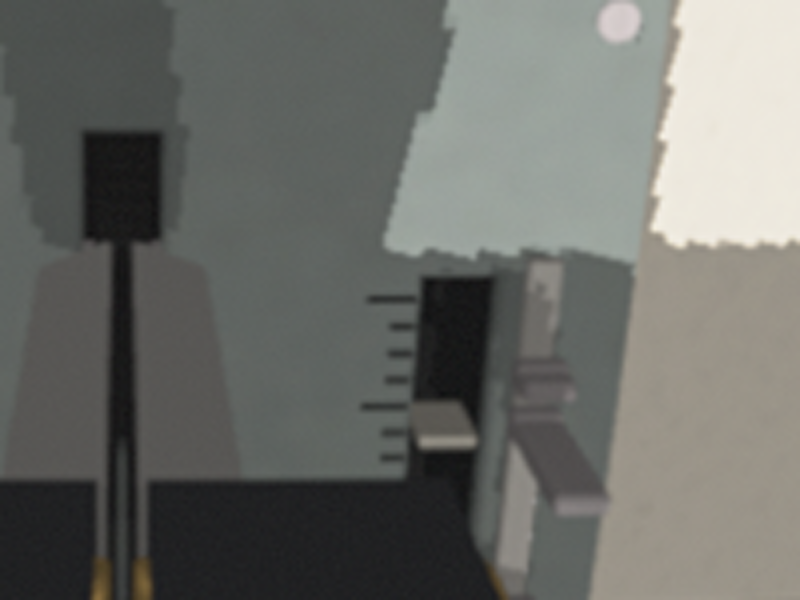

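The needle's top face is at crop (445,440), between the +10 and +15 ticks, so it reads about +13 mm. That agrees with no slip. The tall tab leans at crop (560,450) with its base near +19. One more stroke and a trim should do it.

Emit:
arm_command:
  plan:
    - [[0, 0, -5, 0, 0, 0, 1], [-6, 0, -6, 0, 0, 0, 1], [-13, 0, -6, 0, 0, 0, 1], [-13, 0, -4, 0, 0, 0, 1], [-13, 0, -2, 0, 0, 0, 1], [-13, 0, -1, 0, 0, 0, 1], [-13, 0, -0.4, 0, 0, 0, 1], [-13, 0, 0, 0, 0, 0, 1], [-13, 0, 0, 0, 0, 0, 1]]

```text
time_s: 9.1
ee_pos: [0.446, 0.0453, 0.0707]
eef_rot: [3.142, 0.0, 1.829]
force: [-2.6, -1.2, 5.4]
grip_width: 0.0002
grip_force: 2.8
```

Emit:
arm_command:
  plan:
    - [[1, 0, 0, 0, 0, 0, 1], [2, 0, 0, 0, 0, 0, 1], [3, 0, 0, 0, 0, 0, 1], [4, 0, 0, 0, 0, 0, 1], [5, 0, 0, 0, 0, 0, 1], [6, 0, 0, 0, 0, 0, 1], [7, 0, 0, 0, 0, 0, 1], [8, 0, 0, 0, 0, 0, 1], [9, 0, 0, 0, 0, 0, 1], [10.5, 0, 0, 0, 0, 0, 1], [12, 0, 0, 0, 0, 0, 1], [13, 0, 0, 0, 0, 0, 1]]

```text
time_s: 10.3
ee_pos: [0.4427, 0.0578, 0.0708]
eef_rot: [3.141, 0.0, 1.829]
force: [-0.9, -3.3, 5.7]
grip_width: 0.0005
grip_force: 2.8
```

```bash
python3 -c "
from h import *
needle('w4')"
```

```text
bright runs mm: [(np.float64(16.2), np.float64(24.4), 130)]
t 10.35 unit mm [-19.67  45.82  70.76] rot [3.1414e+00 4.0000e-04 1.8291e+00] f [-1.67 -3.18  6.29] w 0.0002
```

Emit:
arm_command:
  plan:
    - [[0, 0, -4, 0, 0, 0, 1], [0, 0, -15, 0, 0, 0, 1], [-15, 0, -40, 0, 0, 0, 1], [-35, 15, -70, 0, 0, 0, 1], [-55, 30, -100, 0, 0, 0, 1], [-55, 30, -100, 0, 0, 0, 1], [-55, 30, -100, 0, 0, 0, 1], [-55, 30, -100, 0, 0, 0, 1]]

```text
time_s: 11.15
ee_pos: [0.4847, 0.0128, 0.1697]
eef_rot: [-3.14, -0.001, 1.829]
force: [0.2, -0.3, 0.4]
grip_width: 0.0007
grip_force: 0.0
```

```bash
python3 -c "
from h import *
needle('w5');i=cams.camera_info('wrist')
p=proj(i,[w([.036,.019,.06])])[0];print(p,proj(i,[w([.036,y,.06]) for y in(-.0433,.0433)]),proj(i,[w([.049,.019,.089])]))
a,b=np.int32(p);im=cv2.imread('pics/w5.png')[max(b-50,0):b+50,max(a-70,0):a+70];cv2.imwrite('pics/w5c.png',cv2.resize(im,None,fx=5,fy=5,interpolation=cv2.INTER_CUBIC))"
```

```text
bright runs mm: [(np.float64(15.8), np.float64(21.0), 203)]
t 11.2 unit mm [  9.61  -8.47 169.68] rot [-3.1400e+00 -7.0000e-04  1.8293e+00] f [ 0.16  0.69 -0.9 ] w 0.0007
[308.25411546 176.81367873] [[306.48058868 239.10250845]
 [308.9596325  150.53934833]] [[326.58671295 183.22296244]]
```

View pics/w5c.png

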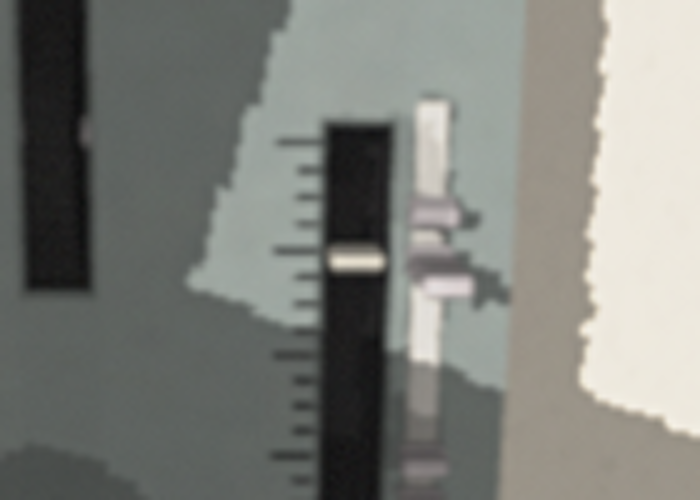

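Ticks: 0 at crop row 355, +20 at 250, +40 at 142. The needle, at row 261, reads about +17.7. The tall tab's foot is near row 255, about 19. I'll trim by +1.2 mm for margin.

Emit:
arm_command:
  plan:
    - [[20, -12, 30, 0, 0, 0, 1], [40, -24, 65, 0, 0, 0, 1], [49, -30, 90, 0, 0, 0, 1], [49, -30, 94, 0, 0, 0, 1], [49, -30, 96, 0, 0, 0, 1], [49, -30, 98, 0, 0, 0, 1], [49, -30, 99, 0, 0, 0, 1], [49, -30, 99.6, 0, 0, 0, 1], [49, -30, 100, 0, 0, 0, 1], [49, -30, 100, 0, 0, 0, 1]]

```text
time_s: 12.2
ee_pos: [0.4447, 0.052, 0.071]
eef_rot: [3.14, 0.0, 1.829]
force: [0.6, -0.9, 4.2]
grip_width: 0.0002
grip_force: 2.1
```

Emit:
arm_command:
  plan:
    - [[0.7, 0, 0, 0, 0, 0, 1], [1.4, 0, 0, 0, 0, 0, 1], [2.1, 0, 0, 0, 0, 0, 1], [2.8, 0, 0, 0, 0, 0, 1], [3.5, 0, 0, 0, 0, 0, 1], [3.5, 0, 0, 0, 0, 0, 1]]

```text
time_s: 12.8
ee_pos: [0.4436, 0.0556, 0.0708]
eef_rot: [3.141, 0.0, 1.829]
force: [2.5, -1.4, 5.5]
grip_width: 0.0005
grip_force: 2.7
```

Emit:
arm_command:
  plan:
    - [[0, 0, -4, 0, 0, 0, 1], [0, 0, -15, 0, 0, 0, 1], [-15, 0, -40, 0, 0, 0, 1], [-35, 15, -70, 0, 0, 0, 1], [-52.5, 30, -100, 0, 0, 0, 1], [-52.5, 30, -100, 0, 0, 0, 1], [-52.5, 30, -100, 0, 0, 0, 1], [-52.5, 30, -100, 0, 0, 0, 1]]

```text
time_s: 13.6
ee_pos: [0.4846, 0.0128, 0.1696]
eef_rot: [-3.14, -0.001, 1.829]
force: [0.1, -0.2, -0.8]
grip_width: 0.0003
grip_force: 0.0
```

```bash
python3 -c "
from h import *
needle('w6');i=cams.camera_info('wrist')
p=proj(i,[w([.036,.019,.06])])[0];print(p)
P,uv=cloud(i,cams.camera('wrist')[1]);U=unit(P);k=(np.hypot(U[:,0]+.02,U[:,1]+.05)<.03)&(P[:,2]>.079)&(P[:,2]<.11);print('btn',U[k].mean(0),np.median(P[k,2]),k.sum())
a,b=np.int32(p);im=cv2.imread('pics/w6.png')[max(b-50,0):b+50,max(a-70,0):a+70];cv2.imwrite('pics/w6c.png',cv2.resize(im,None,fx=5,fy=5,interpolation=cv2.INTER_CUBIC))"
```

```text
bright runs mm: [(np.float64(17.2), np.float64(22.0), 217)]
t 13.65 unit mm [  9.5   -8.46 169.58] rot [-3.1396e+00 -8.0000e-04  1.8292e+00] f [-0.21 -0.61  0.08] w 0.0007
[308.40827831 176.83776627]
btn [-0.01987049 -0.04800411  0.08393956] 0.08417474799690279 510
```

View pics/w6c.png

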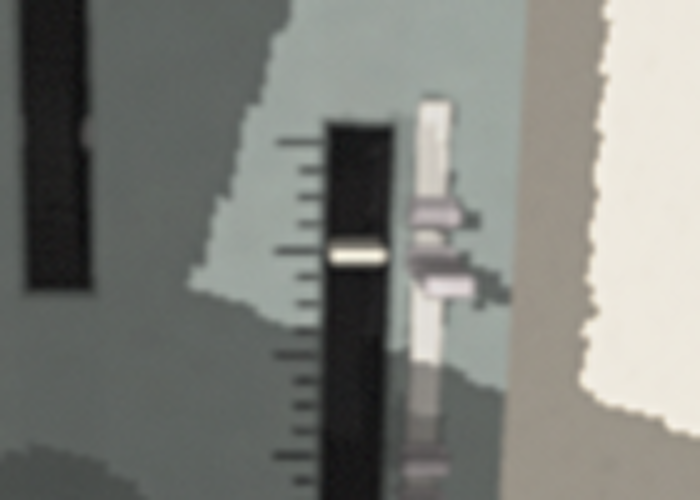

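The needle is now at row 255, about +19.0. Button top is at z 84, so I'll go above it and press.

Emit:
arm_command:
  plan:
    - [[-15, -10, 0, 0, 0, 0, 1], [-30, -20, 20, 0, 0, 0, 1], [-41.5, -29.5, 45, 0, 0, 0, 1], [-41.5, -29.5, 65, 0, 0, 0, 1], [-41.5, -29.5, 76, 0, 0, 0, 1], [-41.5, -29.5, 80, 0, 0, 0, 1], [-41.5, -29.5, 80, 0, 0, 0, 1]]

```text
time_s: 14.4
ee_pos: [0.4677, -0.0349, 0.0904]
eef_rot: [-3.141, -0.0, 1.829]
force: [-0.5, 0.2, 0.0]
grip_width: 0.0006
grip_force: 0.0
```

Emit:
arm_command:
  plan:
    - [[0, 0, 3, 0, 0, 0, 1], [0, 0, 5, 0, 0, 0, 1], [0, 0, 7, 0, 0, 0, 1], [0, 0, 8, 0, 0, 0, 1], [0, 0, 9, 0, 0, 0, 1], [0, 0, 10, 0, 0, 0, 1], [0, 0, 11, 0, 0, 0, 1], [0, 0, 11, 0, 0, 0, 1]]

```text
time_s: 15.2
ee_pos: [0.4679, -0.0352, 0.0796]
eef_rot: [3.141, 0.0, 1.829]
force: [1.2, 0.3, 4.2]
grip_width: 0.0005
grip_force: 2.0
```

Emit:
arm_command:
  plan:
    - [[0, 0, 0.7, 0, 0, 0, 1], [0, 0, 1.4, 0, 0, 0, 1], [0, 0, 2, 0, 0, 0, 1], [0, 0, 2.5, 0, 0, 0, 1], [0, 0, 3, 0, 0, 0, 1], [0, 0, 3, 0, 0, 0, 1]]

```text
time_s: 15.8
ee_pos: [0.4679, -0.0353, 0.0766]
eef_rot: [3.141, 0.0, 1.829]
force: [1.3, 2.5, 5.3]
grip_width: 0.0003
grip_force: 2.8
```

Emit:
arm_command:
  plan:
    - [[0, 0, 0.3, 0, 0, 0, 1], [0, 0, 0.6, 0, 0, 0, 1], [0, 0, 0.8, 0, 0, 0, 1], [0, 0, 0.8, 0, 0, 0, 1]]

```text
time_s: 16.2
ee_pos: [0.468, -0.0353, 0.0762]
eef_rot: [3.141, 0.0, 1.829]
force: [-0.4, 1.8, 10.5]
grip_width: 0.0006
grip_force: 5.2
```

At the stop, with 10.5 N. I'll release and lift clear.

Emit:
arm_command:
  plan:
    - [[0, 0, -3, 0, 0, 0, 1], [0, 0, -10, 0, 0, 0, 1], [0, 0, -25, 0, 0, 0, 1], [20, 10, -50, 0, 0, 0, 1], [41, 29, -93, 0, 0, 0, 1], [41, 29, -93, 0, 0, 0, 1], [41, 29, -93, 0, 0, 0, 1], [41, 29, -93, 0, 0, 0, 1]]

```text
time_s: 17.0
ee_pos: [0.4844, 0.0114, 0.1675]
eef_rot: [-3.139, -0.0, 1.829]
force: [-0.9, -0.3, -0.1]
grip_width: 0.0004
grip_force: 0.0
```

```bash
python3 -c "
from h import *
needle('w7');i=cams.camera_info('wrist')
P,uv=cloud(i,cams.camera('wrist')[1]);U=unit(P);k=(np.hypot(U[:,0]+.02,U[:,1]+.05)<.03)&(P[:,2]>.079)&(P[:,2]<.11);print('btn',U[k].mean(0),np.median(P[k,2]),k.sum())"
```

```text
bright runs mm: [(np.float64(17.2), np.float64(22.0), 218)]
t 17.05 unit mm [  8.9   -9.88 167.44] rot [-3.1391e+00 -6.0000e-04  1.8283e+00] f [ 0.42  0.1  -0.66] w 0.0006
btn [-0.02014005 -0.0479946   0.08392188] 0.08413558330068634 513
```

The needle hasn't moved and the button is back up.

```bash
python3 -c "
from station import ctrl
print(ctrl.hand_in())"
```

```text
the job is handed in; nothing more can be done
None
```

The job is handed in at about 17 s: the needle reads about +19 mm, in line with the tall tab; start was pressed to its stop (10.5 N) and sprang back, and the end-of-move wheel readings were at most 6.7 N; no verdict came back.

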